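# Show the key left in the lathe chuck

### The job

Somebody has left the T-shaped chuck key standing in the chuck of the bench lathe: first make the machine safe by pressing the red stop button fully in, then show the apprentice the key by pointing at the middle of its handle from above, fingertips about 2 cm over it, and holding there for two seconds. Then show where it belongs by pointing the same way at the empty hole in the wooden tool block, hold there for two seconds, and finish while still pointing at it. Do not touch the key, the chuck, the carriage or the block, do not press the green start button, and neither lift nor shift anything lying about.

Things in the scene. Friction and masses are not known exactly. Their poses are not given: they have to be found in the camera images.
- stop (a joint): travel of the red stop button: 0 = out, 0.006 m = fully in. It moves straight down, resists with about 7 N, has no spring and stays where it is pushed.
- stop_top (a point): middle of the top of the red mushroom stop button, 40 mm across, on a yellow square base on the black console on top of the lathe's headstock. The button's top stands 25 mm above its yellow base and about 255 mm above the bench; it goes down 6 mm with the button.
- start_top (a point): middle of the top of the green start button, 22 mm across, on the same console, 26 mm lower than the stop's top and 68 mm from it; sprung.
- start (a joint): travel of the green start button: 0 = out, 0.004 m = fully in
- lathe: small green bench lathe, bolted down, 460 mm long, 230 mm wide; its bed runs along its y axis, headstock at +y (the robot's left). Origin on the bench under the middle of the bed; the axes are upright, x away from the robot. The top of the console lies 220 mm above the bench; the tailstock's lever at -y reaches 205 mm.
- chuck: three-jaw chuck, 80 mm across and 48 mm thick, at the headstock's right side; origin on the spindle axis, 140 mm above the bench. It holds a brass bar and turns if pushed.
- chuck_key: the T-shaped chuck key standing in the chuck: steel shank 12 mm thick, cross bar 72 mm long with orange ends, parallel to the lathe's y axis. Origin in the middle of the top of the cross bar, 105 mm from the spindle axis; z points out along the shank. It stands upright or leans towards or away from the robot by up to 30 degrees, its top 230 to 245 mm above the bench; nothing stands above it.
- carriage: the lathe's carriage with tool post, to the right of the chuck; origin on the bed under it. Its highest part reaches 180 mm above the bench.
- tool_block: light wooden block, 150 (x) by 70 (y) by 50 mm high, fixed to the bench, origin in the middle of its underside; hex keys and centre drills stand in it, the nearest 50 mm from the empty hole and up to 42 mm above the block's top.
- empty_hole (a point): middle of the mouth of the empty hole in the block's top face, 16 mm across with a brass rim, at the block's -x end (48 mm from its middle), 50 mm above the bench: the chuck key's place
- pliers: slip-joint pliers with orange handles, lying flat, 170 long, 55 wide, 12 high; loose bystander, origin at its underside
- file: flat file with a light wooden handle, lying, 245 long, 25 high; loose bystander, origin at its underside
- screwdriver: short screwdriver with a red handle, lying flat, 120 long; loose bystander, origin at its underside
- cup: empty white plastic cup, 72 across, 100 tall, standing; loose bystander, origin at its underside
- tin: yellow tin, 60 across, 55 tall, standing; loose bystander, origin at its underside
- drill_key: small black T-shaped drill-chuck key lying on the bench, 68 by 60, 12 high: NOT the key meant; loose bystander, origin at its underside

How it is judged (in metres and radians):
On the way, in this order (a step that is already met when the one before it is completed fails the run):
1. the red stop button is pressed fully in (value of joint stop above 0.005 m), for 0.2 s.
2. the tool point dwells just above the chuck key's handle (horizontal distance between the grasp point and chuck_key below 0.025 m and distance between the grasp point and chuck_key below 0.065 m and z of the grasp point in the frame of chuck_key above 0.01 m), for 1.5 s.
3. the tool point dwells just above the empty hole of the tool block (horizontal distance between the grasp point and empty_hole below 0.025 m and distance between the grasp point and empty_hole below 0.065 m and z of the grasp point in the frame of tool_block above 0.055 m), for 1.5 s.
At the end, for the whole second after the job is handed in: the stop button is in (over 5 of 6 mm), the TCP is still within 25 mm sideways and 65 mm in all of the empty hole and above the block, the green button is out, key and carriage are within 6 mm and all loose things within 15 mm of where they were (all of step 3 and value of joint stop above 0.005 m and value of joint start below 0.001 m and distance of each of chuck_key, carriage from where it was at the start of the episode below 0.006 m and distance of each of pliers, file, screwdriver, cup, tin, drill_key from where it was at the start of the episode below 0.015 m); the robot touches nothing.
It fails at once if the chuck or its key is touched (contact force between any of the fingers, the arm and chuck above 0.5 N).
It fails at once if the tool block is touched (contact force between any of the fingers, the arm and tool_block above 0.5 N).
It fails at once if the carriage is touched (contact force between any of the fingers, the arm and carriage above 0.5 N).
It fails at once if the green start button is pressed (value of joint start above 0.0015 m).
It fails at once if a loose thing on the bench is shifted or lifted by more than 15 mm (distance of any of pliers, file, screwdriver, cup, tin, drill_key from where it was at the start of the episode above 0.015 m).
It also fails if it takes over 48 s, if anything falls off the work surface, if the arm or the gripper's body presses on something with over 40 N, if the wrist force passes 120 N, or if a joint passes its speed limit or range.

### The arm

A 6-joint arm with a two-finger parallel gripper is mounted at the origin on the work surface. World frame = base frame: x ahead of the robot, y to its left, z up, the work surface at z = 0. Lengths are in m, angles in degrees, forces in N, time in s.
With the tool pointing down it reaches from about 0.25 to 0.725 m from the base axis. Payload 9.7 kg.
Tool frame: the origin (TCP) lies between the finger pads, 19 mm behind the fingertips; this is the grasp point; z points along the fingers, y is the line along which they close (so a half turn about z gives the same grasp; the last joint's range is limited). The gripper opens to 85 mm and grips with 20 to 120 N. Pads are 22 mm wide; open, the fingers measure 114 mm over their backs; the gripper's body (76 mm by 85 mm) begins 54 mm behind the grasp point. The pads swing forward as they close: fully open they stand 13 mm farther back than shut.
Start: joints at [-64.572, 4.979, 10.078, 95.1, 0, 90], TCP at [0.236, -0.497, 0.25] pointing down, gripper open.
Joint ranges: [-179.16, 179.16], [-48.56, 103.87], [-65.8, 70.77], [-126.05, 130.52], [-82.76, 87.17], [-180, 180]. Speed limits (degrees/s): [127.2, 127.2, 147.25, 180, 180, 180].

### API

Orientations are given as [roll, pitch, yaw] about the fixed x, y, z axes, in that order (R = Rz(yaw) Ry(pitch) Rx(roll)).
In Python, from workcell import readout, imaging, bot, spotter gives the robot as it stands.
- The arm moves only by the shell command python3 -m jog 'ROWS' [FORCE]. ROWS is JSON, a list of rows, each an object with "rotation": the turn, a rotation vector about the world's x, y, z in degrees, a list of three; "translation": the shift along the world's x, y, z in mm, a list of three; "grip": the finger opening in mm, from 0 to 85.4. In form: [{"rotation": [wx, wy, wz], "translation": [dx, dy, dz], "grip": grip}, ...]. A call has 1 to 20 rows; each row is the pose to reach, as a shift and turn from the pose commanded when the call began; what a row does not reach only later rows make up. A row lasts 1/10 s, in which the tool goes at most 50 mm and 8.59 degrees, less where a joint would pass 70% of its speed; a pose out of reach is approached as far as the arm can. A call with a gripper value outside its range is refused whole. The fingers move at their own pace and stop on an object; FORCE is the grip in N (left out, the last holds). Time passes only in rows, so rows that repeat a pose let the fingers close. It gives the time, the measured TCP pose, the force, the opening and the grip force at its end, in the units of the state.
- readout.get_obs(): the state, without advancing time (a new reading comes with each control period).
- imaging.camera(name): name is "scene" or "top"; returns (picture, depth): 420x560x3 uint8, red, green, blue; 420x560 float32, m along the optical axis (not along the pixel's ray), 0 where there is no reading.
- imaging.camera_info(name): a dict with "vertical_fov" (degrees; the focal length in pixels is half the picture's height over the tangent of half this angle, whatever the lens; pixels are square), "cx", "cy" (the principal point, pixels), "k1" (the pictures are not rectified: a ray, as slopes to the right and down, at radius r is drawn at 1 + k1 r^2 times it, then the intrinsics apply), "extrinsics" (4x4, takes a point from camera to world coordinates). Camera axes: x right, y down, z forward; pixel columns grow to the right and rows downward; lengths in m; the calibration is good to about 2 mm. A picture is of the moment at which its call begins. camera_info takes no time and is no camera call.
- bot.job_done(): hands the job in; it is judged then, once.
Trained networks look in the newest picture that a camera, given by its name, has taken for a name from the list of things; names that differ only in an ending like _2 or _b are one class to them, and where a whole thing is asked for, a point or a joint stands for the part that bears it (a point fixed in the world has none). Each returns a list of dicts, best first, with "confidence" (0 to 1); they miss things now and then, are a little off and sometimes report something else, mostly with a low value. They report only what shows in the picture. A call takes as long as a camera call.
- spotter.spot_in(camera, target): "box" ([centre column, centre row, width, height] in pixels, round what is visible of it).
- spotter.mark_of(camera, target): "uv" ([column, row] in pixels: a listed point, or the origin of a listed thing).
The state is a dict: "time": time; "q": joint angles; "qd": joint speeds; "joint_efforts": joint torques, N m; "ee_pos": TCP position; "tcp_rot": TCP orientation; "wrist_force": force on the tool from outside, world axes, zero at the start; "torque": the same for the moment, N m; "opening": finger opening in m; "grasp_force": force on a finger pad.
Only numpy, scipy, OpenCV 4.12 (cv2) and the standard library are available. Lean on these libraries where they do the work, as an engineer would, in place of code of your own. Each camera call takes 0.05 s, during which the arm holds its last target. There are 200 camera calls.

## Working session

There is one attempt and no reset: what is moved stays moved. The work goes in short steps, Python scripts to look and compute and a shell command to move; the robot and the scene stay as the last step left them, time stands still between calls to the robot, and variables do not carry over. Pictures are saved under pics/ and viewed, at most 10 in all, crops included, and the job is handed in when it is done.

```bash
mkdir -p pics; cat > h.py <<'E'
import numpy as np, cv2
from workcell import readout, imaging, bot, spotter
def ray(name,uv):
    i=imaging.camera_info(name); f=210/np.tan(np.radians(i["vertical_fov"]/2))
    d=(np.array(uv,float)-[i["cx"],i["cy"]])/f; s=d.copy()
    for _ in range(20): s=d/(1+i["k1"]*(s@s))
    return np.array([s[0],s[1],1.]), np.array(i["extrinsics"])
def at_depth(name,uv,z):
    r,E=ray(name,uv); return (E@np.r_[r*z,1])[:3]
def at_z(name,uv,h):
    r,E=ray(name,uv); d=E[:3,:3]@r; o=E[:3,3]; return o+d*(h-o[2])/d[2]
def dep(D,uv,k=1):
    c,r=map(int,np.round(uv)); p=D[max(r-k,0):r+k+1,max(c-k,0):c+k+1]; p=p[p>0]; return np.median(p) if p.size else np.nan
E
python3 - <<'E'
from h import *
np.set_printoptions(precision=3,suppress=True)
for c in("scene","top"):
    P,D=imaging.camera(c); cv2.imwrite(f"pics/{c}0.png",P[...,::-1]); np.save(f"{c}0.npy",D)
    print(c,imaging.camera_info(c)["extrinsics"])
    for t in("stop_top","start_top","chuck_key","empty_hole","chuck","tool_block","lathe","cup","tin"):
        for m in spotter.mark_of(c,t)[:2]:
            print(t,round(m["confidence"],2),np.round(m["uv"],1),at_depth(c,m["uv"],dep(D,m["uv"])))
E
```

```text
scene [[-0.498  0.747 -0.441  1.063]
 [ 0.867  0.436 -0.24   0.249]
 [ 0.013 -0.502 -0.865  1.185]
 [ 0.     0.     0.     1.   ]]
stop_top 0.52 [373. 261.] [0.58  0.27  0.254]
start_top 0.55 [340.9 260.5] [0.606 0.199 0.227]
chuck_key 0.46 [313.5 244. ] [0.496 0.088 0.013]
empty_hole 0.8 [216.9 181.1] [ 0.463 -0.295  0.041]
empty_hole 0.55 [158.6 227.7] [ 0.693 -0.374  0.005]
chuck 0.92 [312.5 259.7] [0.617 0.129 0.176]
chuck 0.71 [371. 260.] [0.581 0.264 0.255]
tool_block 0.72 [204.  195.4] [ 0.535 -0.297  0.047]
lathe 0.73 [341.4 259.5] [0.603 0.199 0.229]
lathe 0.6 [297.7 273.8] [0.637 0.102 0.085]
cup 0.67 [390.9 235. ] [0.37  0.288 0.059]
tin 0.61 [186.4 249.2] [ 0.721 -0.235  0.042]
tin 0.2 [344.9 231.9] [0.399 0.155 0.   ]
top [[ 0.022 -0.993  0.113  0.377]
 [-1.    -0.02   0.017 -0.051]
 [-0.015 -0.114 -0.993  1.351]
 [ 0.     0.     0.     1.   ]]
stop_top 0.68 [148.7 167.2] [0.584 0.263 0.255]
start_top 0.61 [184.5 159.2] [0.609 0.191 0.228]
start_top 0.53 [384.2 280.3] [ 0.342 -0.298  0.009]
chuck_key 0.52 [208.2 156.7] [0.612 0.136 0.242]
empty_hole 0.6 [385.6 230. ] [ 0.473 -0.301  0.017]
tool_block 0.81 [394.5 220.3] [ 0.496 -0.317  0.05 ]
lathe 0.63 [240.6 178.4] [0.593 0.079 0.076]
cup 0.59 [153.8 275. ] [0.343 0.307 0.005]
tin 0.8 [366.8 146.6] [ 0.686 -0.245  0.057]
```

```bash
python3 - <<'E'
import cv2,numpy as np
a=cv2.imread("pics/top0.png");b=cv2.imread("pics/scene0.png")
cv2.imwrite("pics/a1.png",cv2.resize(a[120:300,120:430],None,fx=2.5,fy=2.5,interpolation=2))
cv2.imwrite("pics/b1.png",cv2.resize(b[150:330,140:440],None,fx=2.6,fy=2.6,interpolation=2))
E
```

```text
(no output)
```

View pics/a1.png

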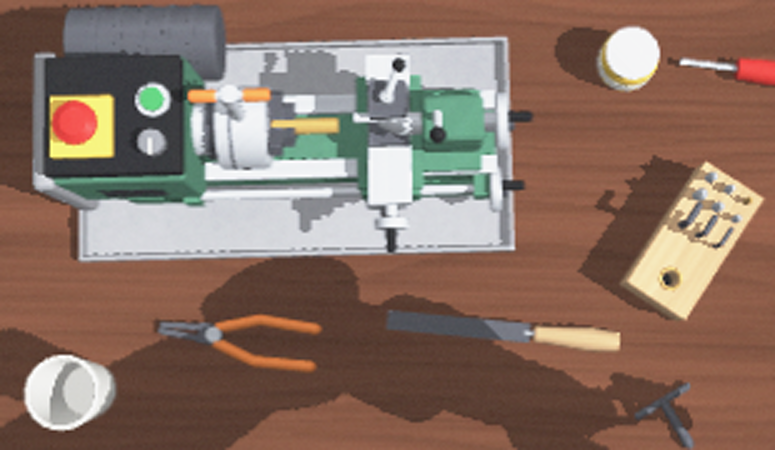

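View pics/b1.png

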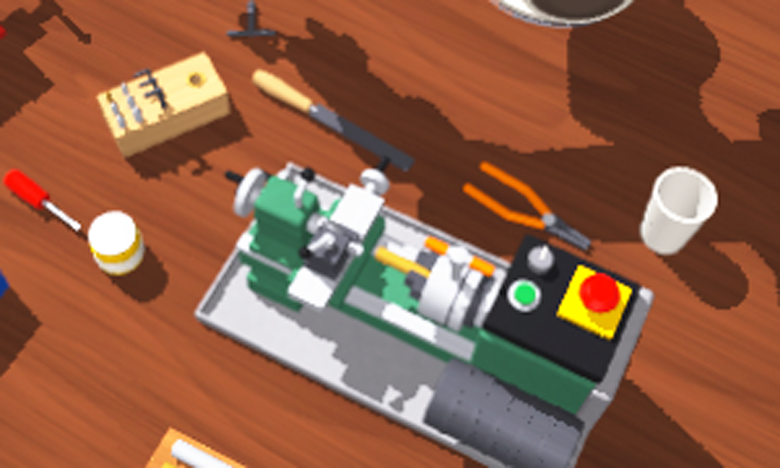

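The top view shows the red stop at about (149.6, 168.8), the key bar centred at (211.8, 158.4) and the hole at (387.6, 231.6). In the scene view the key bar is near (317, 248.5) and the hole near (215.8, 180.4). I'll triangulate these and compare with the networks' marks.

```bash
python3 - <<'E'
from h import *
np.set_printoptions(precision=3,suppress=True)
def tri(a,b):
    A=np.zeros((3,3));B=np.zeros(3);os=[]
    for c,uv in(("top",a),("scene",b)):
        r,E=ray(c,uv);d=E[:3,:3]@r;d/=np.linalg.norm(d);M=np.eye(3)-np.outer(d,d);A+=M;B+=M@E[:3,3]
    return np.linalg.solve(A,B)
S={"stop":((149.3,168.),(372,261.5),.255),"start":((180.6,159.6),(341.5,263),.229),"key":((211.8,158.4),(317,248.5),.238),"hole":((387.6,231.6),(215.8,180.4),.05)}
for n,(a,b,h) in S.items(): print(n,tri(a,b),at_z("top",a,h),at_z("scene",b,h))
# key colour pixels: orange, high
for c in("top","scene"):
    I=cv2.imread(f"pics/{c}0.png");D=np.load(f"{c}0.npy");H=cv2.cvtColor(I,cv2.COLOR_BGR2HSV)
    for n,lo,hi,sm in(("orange",(8,170,170),(20,255,255),.2),("red",(0,190,150),(6,255,255),.235),("green",(55,150,120),(75,255,255),.215)):
        m=cv2.inRange(H,lo,hi)
        p=[]
        for r,cc in zip(*np.nonzero(m)):
            if D[r,cc]>0:
                q=at_depth(c,(cc,r),D[r,cc])
                if q[2]>sm and q[2]<.3:p.append(q)
        p=np.array(p)
        if len(p):print(c,n,len(p),"min",p.min(0),"max",p.max(0),"med",np.median(p,0))
o=readout.get_obs();print(o["time"],o["ee_pos"],o["tcp_rot"],o["wrist_force"])
E
```

```text
stop [0.582 0.266 0.251] [0.582 0.262 0.255] [0.583 0.268 0.255]
start [0.609 0.202 0.221] [0.607 0.2   0.229] [0.612 0.203 0.229]
key [0.61  0.13  0.234] [0.61  0.128 0.238] [0.611 0.132 0.238]
hole [ 0.466 -0.299  0.046] [ 0.467 -0.3    0.05 ] [ 0.468 -0.296  0.05 ]
top orange 10 min [0.563 0.113 0.228] max [0.607 0.276 0.253] med [0.603 0.267 0.245]Traceback (most recent call last):
  File "<stdin>", line 18, in <module>
  File "h.py", line 9, in at_depth
    r,E=ray(name,uv); return (E@np.r_[r*z,1])[:3]
        ~~~^^^^^^^^^
  File "h.py", line 4, in ray
    i=imaging.camera_info(name); f=210/np.tan(np.radians(i["vertical_fov"]/2))
ValueError: time passes only in moves, steps and waits
```

```bash
python3 -m jog '[{"rotation":[0,0,0],"translation":[0,0,50],"grip":0},{"rotation":[0,0,0],"translation":[0,0,100],"grip":0},{"rotation":[0,0,5],"translation":[20,45,100],"grip":0},{"rotation":[0,0,10],"translation":[40,90,100],"grip":0},{"rotation":[0,0,15],"translation":[60,135,100],"grip":0},{"rotation":[0,0,20],"translation":[80,180,100],"grip":0},{"rotation":[0,0,25],"translation":[100,220,100],"grip":0},{"rotation":[0,0,30],"translation":[120,265,100],"grip":0},{"rotation":[0,0,35],"translation":[140,310,100],"grip":0},{"rotation":[0,0,40],"translation":[160,355,100],"grip":0},{"rotation":[0,0,45],"translation":[180,400,100],"grip":0},{"rotation":[0,0,50],"translation":[200,445,100],"grip":0},{"rotation":[0,0,55],"translation":[220,490,100],"grip":0},{"rotation":[0,0,60],"translation":[240,535,100],"grip":0},{"rotation":[0,0,65],"translation":[260,580,100],"grip":0},{"rotation":[0,0,70],"translation":[280,620,100],"grip":0},{"rotation":[0,0,75],"translation":[300,665,100],"grip":0},{"rotation":[0,0,80],"translation":[320,710,100],"grip":0},{"rotation":[0,0,85],"translation":[340,745,100],"grip":0},{"rotation":[0,0,90],"translation":[347,762,100],"grip":0}]'; python3 -c "
from h import *
o=readout.get_obs();print({k:np.round(o[k],3) for k in('time','q','ee_pos','tcp_rot','wrist_force','opening')})"
```

```text
time: 3.0
ee_pos: [0.5841, 0.2684, 0.348]
tcp_rot: [-179.9, -0.0, 115.8]
wrist_force: [0.7, -0.9, 0.3]
opening: 0.0002
grasp_force: 0.0
{'time': np.float64(3.0), 'q': array([2.46710e+01, 2.38350e+01, 4.41920e+01, 1.10464e+02, 1.50000e-02,
       8.89200e+01]), 'ee_pos': array([0.584, 0.268, 0.348]), 'tcp_rot': array([-1.79893e+02, -1.70000e-02,  1.15751e+02]), 'wrist_force': array([ 0.71 , -0.947,  0.299]), 'opening': np.float64(0.0)}
```

```bash
python3 -m jog '[{"rotation":[0,0,0],"translation":[0,0,-30],"grip":0},{"rotation":[0,0,0],"translation":[0,0,-55],"grip":0},{"rotation":[0,0,0],"translation":[0,0,-65],"grip":0},{"rotation":[0,0,0],"translation":[0,0,-68],"grip":0},{"rotation":[0,0,0],"translation":[0,0,-71],"grip":0},{"rotation":[0,0,0],"translation":[0,0,-74],"grip":0},{"rotation":[0,0,0],"translation":[0,0,-76],"grip":0},{"rotation":[0,0,0],"translation":[0,0,-76],"grip":0},{"rotation":[0,0,0],"translation":[0,0,-76],"grip":0}]'
```

```text
time: 3.9
ee_pos: [0.5832, 0.2653, 0.2743]
tcp_rot: [180.0, 0.0, 115.4]
wrist_force: [0.2, 0.1, -0.2]
opening: 0.0
grasp_force: 0.0
```

```bash
python3 - <<'E'
from h import *
P,D=imaging.camera("scene"); cv2.imwrite("pics/s2.png",cv2.resize(P[170:330,220:440,::-1],None,fx=3.5,fy=3.5,interpolation=2))
E
```

```text
(no output)
```

View pics/s2.png

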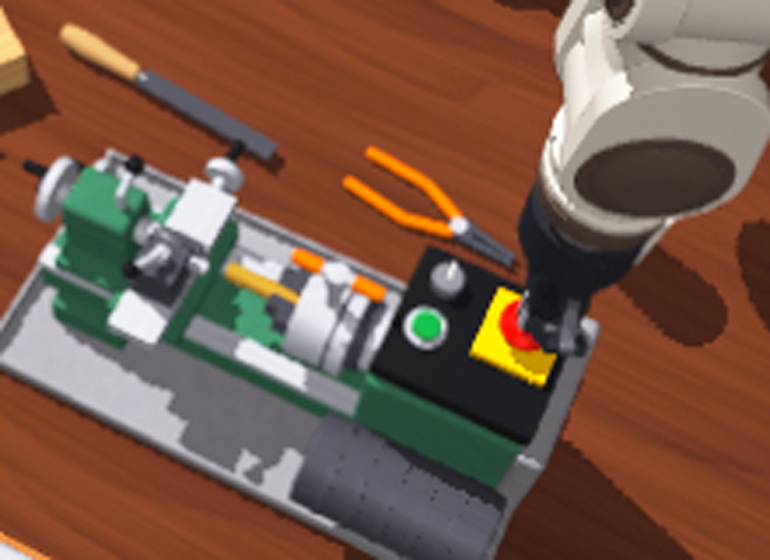

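The fingers are over the red button (crop about (545, 325)), clear of the green button (427, 325) and the knob. They have not touched yet, so I'll press slowly.

```bash
python3 -m jog '[{"rotation":[0,0,0],"translation":[0,0,-1],"grip":0},{"rotation":[0,0,0],"translation":[0,0,-2],"grip":0},{"rotation":[0,0,0],"translation":[0,0,-3],"grip":0},{"rotation":[0,0,0],"translation":[0,0,-3],"grip":0}]'
```

```text
time: 4.35
ee_pos: [0.5832, 0.2653, 0.2721]
tcp_rot: [179.9, 0.0, 115.4]
wrist_force: [-0.8, -1.0, 5.3]
opening: 0.0001
grasp_force: 2.6
```

```bash
python3 -m jog '[{"rotation":[0,0,0],"translation":[0,0,-1],"grip":0},{"rotation":[0,0,0],"translation":[0,0,-2],"grip":0},{"rotation":[0,0,0],"translation":[0,0,-3],"grip":0},{"rotation":[0,0,0],"translation":[0,0,-3],"grip":0}]'
```

```text
time: 4.75
ee_pos: [0.5832, 0.2653, 0.2691]
tcp_rot: [179.9, 0.0, 115.4]
wrist_force: [-1.1, -0.8, 5.7]
opening: 0.0
grasp_force: 2.8
```

```bash
python3 -m jog '[{"rotation":[0,0,0],"translation":[0,0,-1],"grip":0},{"rotation":[0,0,0],"translation":[0,0,-2],"grip":0},{"rotation":[0,0,0],"translation":[0,0,-2.5],"grip":0},{"rotation":[0,0,0],"translation":[0,0,-2.5],"grip":0}]'
```

```text
time: 5.15
ee_pos: [0.5832, 0.2653, 0.2674]
tcp_rot: [179.8, 0.0, 115.4]
wrist_force: [-1.0, -0.8, 8.8]
opening: -0.0001
grasp_force: 4.9
```

```bash
python3 -m jog '[{"rotation":[0,0,0],"translation":[0,0,-1],"grip":0},{"rotation":[0,0,0],"translation":[0,0,-2],"grip":0},{"rotation":[0,0,0],"translation":[0,0,-2],"grip":0},{"rotation":[0,0,0],"translation":[0,0,-2],"grip":0}]'
```

```text
time: 5.55
ee_pos: [0.5832, 0.2653, 0.2673]
tcp_rot: [179.7, 0.0, 115.4]
wrist_force: [-3.3, -1.6, 18.5]
opening: -0.0002
grasp_force: 9.5
```

The force climbed to 18.5 N with no further travel, so the button is on its stop. Next I lift and go over the key, checking with a picture before the last descent.

```bash
python3 -m jog '[{"rotation":[0,0,0],"translation":[0,0,5],"grip":0},{"rotation":[0,0,0],"translation":[0,0,45],"grip":0},{"rotation":[0,0,0],"translation":[0,0,65],"grip":0},{"rotation":[0,0,-4],"translation":[7,-35,65],"grip":0},{"rotation":[0,0,-8],"translation":[14,-70,65],"grip":0},{"rotation":[0,0,-12],"translation":[21,-105,65],"grip":0},{"rotation":[0,0,-12],"translation":[27,-135,65],"grip":0},{"rotation":[0,0,-12],"translation":[27,-135,45],"grip":0},{"rotation":[0,0,-12],"translation":[27,-135,35],"grip":0},{"rotation":[0,0,-12],"translation":[27,-135,35],"grip":0}]'
python3 - <<'E'
from h import *
np.set_printoptions(precision=3,suppress=True)
P,D=imaging.camera("scene"); cv2.imwrite("pics/s3.png",cv2.resize(P[170:330,220:440,::-1],None,fx=3.5,fy=3.5,interpolation=2))
m=spotter.mark_of("scene","stop_top")
for k in m[:1]:print(k,at_depth("scene",k["uv"],dep(D,k["uv"])))
for k in spotter.mark_of("scene","chuck_key")[:2]:print(k,at_z("scene",k["uv"],.237))
E
```

```text
time: 6.55
ee_pos: [0.6098, 0.1298, 0.2968]
tcp_rot: [-179.8, -0.0, 103.4]
wrist_force: [0.7, -0.4, -0.7]
opening: -0.0001
grasp_force: 0.0
{'uv': [370.3, 264.3], 'confidence': 0.69} [0.589 0.268 0.249]
{'uv': [311.7, 249.0], 'confidence': 0.49} [0.619 0.121 0.237]
```

View pics/s3.png

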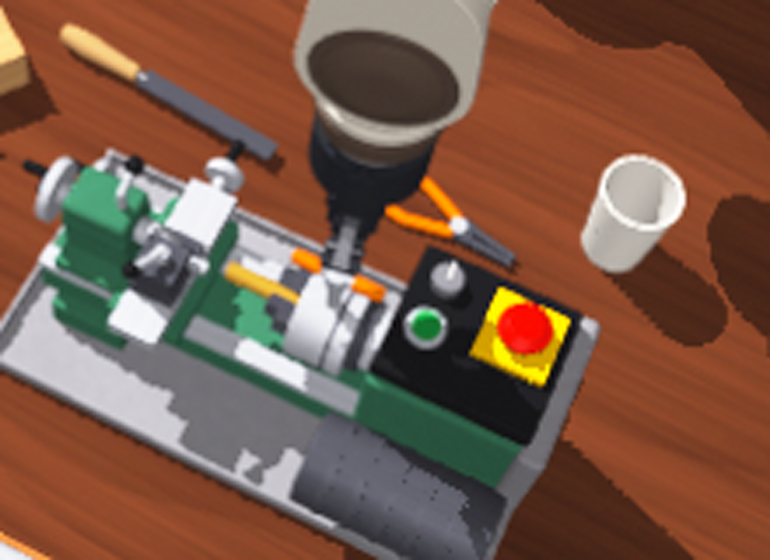

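The stop now reads 0.249 m, so it is in. The fingertips (343, 265) stand centrally above the key bar between its orange ends (305, 260) and (370, 288). I'll lower 18 mm and hold.

```bash
python3 -m jog '[{"rotation":[0,0,0],"translation":[0,0,-8],"grip":0},{"rotation":[0,0,0],"translation":[0,0,-14],"grip":0},{"rotation":[0,0,0],"translation":[0,0,-18],"grip":0},{"rotation":[0,0,0],"translation":[0,0,-18],"grip":0},{"rotation":[0,0,0],"translation":[0,0,-18],"grip":0},{"rotation":[0,0,0],"translation":[0,0,-18],"grip":0},{"rotation":[0,0,0],"translation":[0,0,-18],"grip":0},{"rotation":[0,0,0],"translation":[0,0,-18],"grip":0},{"rotation":[0,0,0],"translation":[0,0,-18],"grip":0},{"rotation":[0,0,0],"translation":[0,0,-18],"grip":0},{"rotation":[0,0,0],"translation":[0,0,-18],"grip":0},{"rotation":[0,0,0],"translation":[0,0,-18],"grip":0},{"rotation":[0,0,0],"translation":[0,0,-18],"grip":0},{"rotation":[0,0,0],"translation":[0,0,-18],"grip":0},{"rotation":[0,0,0],"translation":[0,0,-18],"grip":0},{"rotation":[0,0,0],"translation":[0,0,-18],"grip":0},{"rotation":[0,0,0],"translation":[0,0,-18],"grip":0},{"rotation":[0,0,0],"translation":[0,0,-18],"grip":0},{"rotation":[0,0,0],"translation":[0,0,-18],"grip":0},{"rotation":[0,0,0],"translation":[0,0,-18],"grip":0}]'
python3 - <<'E'
from h import *
P,D=imaging.camera("scene"); cv2.imwrite("pics/s4.png",cv2.resize(P[210:280,280:360,::-1],None,fx=8,fy=8,interpolation=2))
E
```

```text
time: 8.7
ee_pos: [0.6102, 0.1303, 0.2805]
tcp_rot: [-180.0, 0.0, 103.4]
wrist_force: [0.6, -0.5, -0.0]
opening: -0.0001
grasp_force: 0.0
```

View pics/s4.png

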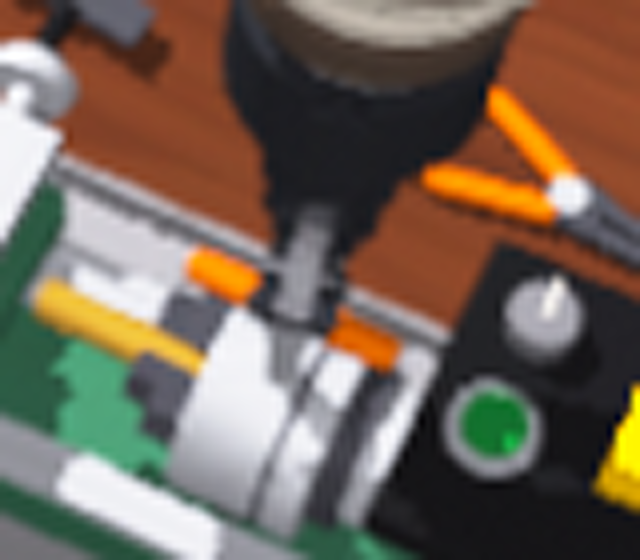

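The fingers (298, 325) stand over the middle of the bar, whose ends are at 190 and 400, without touching it. I'll check the key's position and height against the first depth pictures before leaving.

```bash
python3 - <<'E'
from h import *
np.set_printoptions(precision=3,suppress=True)
D=np.load("top0.npy");S=np.load("scene0.npy")
for u in(197,201,206,210,214,218,222,226):
    for v in(157,158.5,160): 
        p=at_depth("top",(u,v),D[int(v),u]); 
        if p[2]>.21:print(u,v,p)
for uv in((305,244),(310,245),(326,252),(317,247)): print(uv,at_depth("scene",uv,dep(S,uv)))
E
```

```text
197 157 [0.611 0.16  0.244]
197 158.5 [0.607 0.16  0.244]
197 160 [0.604 0.16  0.244]
201 157 [0.611 0.151 0.244]
201 158.5 [0.608 0.151 0.243]
201 160 [0.605 0.151 0.243]
206 157 [0.611 0.14  0.244]
206 158.5 [0.608 0.14  0.242]
206 160 [0.605 0.14  0.243]
210 157 [0.611 0.131 0.246]
210 158.5 [0.608 0.131 0.245]
210 160 [0.605 0.131 0.243]
214 157 [0.612 0.123 0.242]
214 158.5 [0.607 0.122 0.248]
214 160 [0.604 0.122 0.247]
218 157 [0.612 0.113 0.245]
218 158.5 [0.608 0.113 0.246]
218 160 [0.606 0.114 0.24 ]
222 157 [0.612 0.105 0.244]
222 158.5 [0.609 0.105 0.241]
222 160 [0.606 0.105 0.239]
226 157 [0.612 0.096 0.244]
226 158.5 [0.609 0.096 0.243]
226 160 [0.606 0.096 0.24 ]
(305, 244) [0.617 0.101 0.242]
(310, 245) [0.615 0.114 0.245]
(326, 252) [0.611 0.157 0.243]
(317, 247) [0.611 0.131 0.245]
```

The key's top is at (0.609, 0.130, 0.244), so the TCP is 36 mm above it and within 2 mm sideways, and the dwell is done. Next is the hole, at height first.

```bash
python3 -m jog '[{"rotation":[0,0,0],"translation":[0,0,0],"grip":0},{"rotation":[0,0,0],"translation":[0,0,0],"grip":0},{"rotation":[0,0,0],"translation":[0,0,30],"grip":0},{"rotation":[0,0,0],"translation":[0,0,60],"grip":0},{"rotation":[0,0,-5],"translation":[-14,-43,60],"grip":0},{"rotation":[0,0,-10],"translation":[-29,-86,60],"grip":0},{"rotation":[0,0,-15],"translation":[-43,-128,60],"grip":0},{"rotation":[0,0,-20],"translation":[-57,-171,60],"grip":0},{"rotation":[0,0,-25],"translation":[-72,-214,60],"grip":0},{"rotation":[0,0,-30],"translation":[-86,-257,60],"grip":0},{"rotation":[0,0,-35],"translation":[-100,-300,60],"grip":0},{"rotation":[0,0,-40],"translation":[-114,-342,60],"grip":0},{"rotation":[0,0,-45],"translation":[-129,-385,60],"grip":0},{"rotation":[0,0,-45],"translation":[-143,-428,60],"grip":0},{"rotation":[0,0,-45],"translation":[-143,-428,20],"grip":0},{"rotation":[0,0,-45],"translation":[-143,-428,-25],"grip":0},{"rotation":[0,0,-45],"translation":[-143,-428,-70],"grip":0},{"rotation":[0,0,-45],"translation":[-143,-428,-110],"grip":0},{"rotation":[0,0,-45],"translation":[-143,-428,-140],"grip":0},{"rotation":[0,0,-45],"translation":[-143,-428,-140],"grip":0}]'
python3 - <<'E'
from h import *
P,D=imaging.camera("scene"); cv2.imwrite("pics/s5.png",cv2.resize(P[120:240,130:290,::-1],None,fx=4.8,fy=4.8,interpolation=2))
E
```

```text
time: 10.75
ee_pos: [0.4653, -0.2966, 0.1362]
tcp_rot: [-179.6, -0.0, 58.4]
wrist_force: [-0.5, 0.3, 0.2]
opening: 0.0001
grasp_force: 0.0
```

View pics/s5.png

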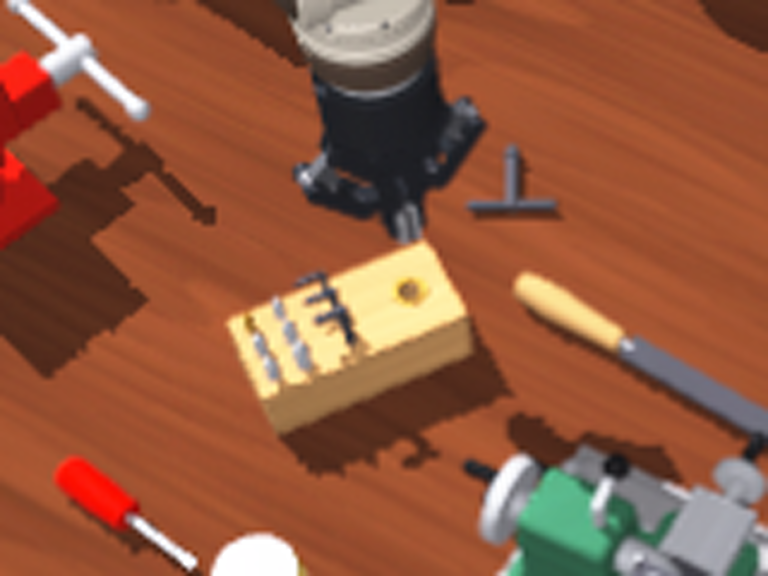

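The fingertips (408, 240) stand straight above the empty hole (410, 290), and the spread linkages are well above the hex keys. I'll lower the last part and hold.

```bash
python3 -m jog '[{"rotation":[0,0,0],"translation":[0,0,-12],"grip":0},{"rotation":[0,0,0],"translation":[0,0,-24],"grip":0},{"rotation":[0,0,0],"translation":[0,0,-34],"grip":0},{"rotation":[0,0,0],"translation":[0,0,-42],"grip":0},{"rotation":[0,0,0],"translation":[0,0,-47],"grip":0},{"rotation":[0,0,0],"translation":[0,0,-47],"grip":0},{"rotation":[0,0,0],"translation":[0,0,-47],"grip":0},{"rotation":[0,0,0],"translation":[0,0,-47],"grip":0}]'
python3 - <<'E'
from h import *
P,D=imaging.camera("scene"); cv2.imwrite("pics/s6.png",cv2.resize(P[120:240,130:290,::-1],None,fx=4.8,fy=4.8,interpolation=2))
E
```

```text
time: 11.6
ee_pos: [0.4674, -0.2979, 0.094]
tcp_rot: [180.0, 0.0, 58.4]
wrist_force: [0.0, 0.2, 0.0]
opening: -0.0001
grasp_force: 0.0
```

View pics/s6.png

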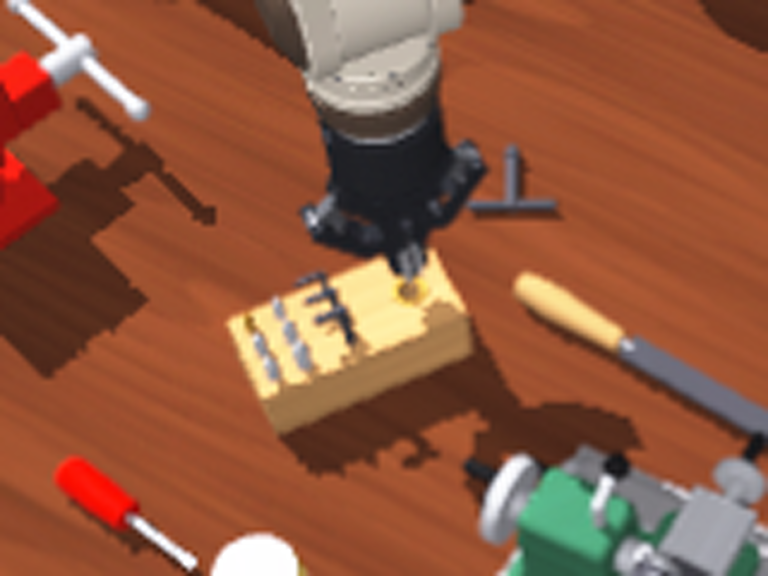

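```bash
python3 -m jog '[{"rotation":[0,0,0],"translation":[0,0,0],"grip":0},{"rotation":[0,0,0],"translation":[0,0,0],"grip":0},{"rotation":[0,0,0],"translation":[0,0,0],"grip":0},{"rotation":[0,0,0],"translation":[0,0,0],"grip":0},{"rotation":[0,0,0],"translation":[0,0,0],"grip":0},{"rotation":[0,0,0],"translation":[0,0,0],"grip":0},{"rotation":[0,0,0],"translation":[0,0,0],"grip":0},{"rotation":[0,0,0],"translation":[0,0,0],"grip":0},{"rotation":[0,0,0],"translation":[0,0,0],"grip":0},{"rotation":[0,0,0],"translation":[0,0,0],"grip":0},{"rotation":[0,0,0],"translation":[0,0,0],"grip":0},{"rotation":[0,0,0],"translation":[0,0,0],"grip":0},{"rotation":[0,0,0],"translation":[0,0,0],"grip":0},{"rotation":[0,0,0],"translation":[0,0,0],"grip":0},{"rotation":[0,0,0],"translation":[0,0,0],"grip":0},{"rotation":[0,0,0],"translation":[0,0,0],"grip":0},{"rotation":[0,0,0],"translation":[0,0,0],"grip":0},{"rotation":[0,0,0],"translation":[0,0,0],"grip":0},{"rotation":[0,0,0],"translation":[0,0,0],"grip":0},{"rotation":[0,0,0],"translation":[0,0,0],"grip":0}]'
```

```text
time: 13.65
ee_pos: [0.4672, -0.2977, 0.0935]
tcp_rot: [-180.0, 0.0, 58.4]
wrist_force: [0.6, -0.0, -0.2]
opening: 0.0
grasp_force: 0.0
```

The fingertips (410, 275) point at the hole (410, 292) from about 24 mm above it, touching nothing, and have held there for over two seconds.

```bash
python3 -c "
from workcell import bot
print(bot.job_done())"
```

```text
the job is handed in; nothing more can be done
None
```

The job is handed in at about 14 s of the 48 s allowed: the stop button is fully in, I held over the key's handle and then over the empty hole for two seconds each, and the arm is still pointing at the hole; I saw no sign of contact with anything but the stop button, and no verdict came back.

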